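Get the pulley block out from among the jars

TASK

Stand the jar, the tin and the small wooden box, which hem in the wooden pulley block in the plywood tray, on the grey side board; only when all three are standing there, fetch the pulley block and lay it flat between the stops of the carving cradle. Then put the jar, the tin and the box back, each in the middle of its own cork pad in the tray, the one it stood on at the start. Keep those three upright all the time.

Things in the scene. Friction and masses are not known exactly. Their poses are not given: they have to be found in the camera images.
- tray: Fixed low open plywood tray, 246 (its x) by 216 (y) by 22 mm high, inner floor 8 mm above the bench. Origin: centre of underside. The pulley block lies at its centre, one cork pad with its thing on the block's +x side, two (86 mm apart) on its -x side; which is where varies. Also a brass sheave and a wooden disc, under 40 mm across and 17 high, in the +x corners: not part of the job.
- pad_jar: The jar's cork pad: round, 64 mm across, 3 mm thick, fixed in the tray (its top is 11 mm above the bench). Origin: centre of its underside. The jar starts on it.
- pad_tin: The tin's cork pad: round, 78 mm across, 3 mm thick, fixed in the tray (top 11 mm above the bench). Origin: centre of its underside. The tin starts on it.
- pad_box: The wooden box's cork pad: square, 66 mm, 3 mm thick, fixed in the tray (top 11 mm above the bench). Origin: centre of its underside. The box starts on it.
- jar: Loose round glass jar with a dark steel lid, 52 mm across, 95 mm tall, about 0.22 kg, upright. Origin: centre of its underside; z up. About 16 mm from the pulley block (give or take 4): straight sides up to 65 mm, then a neck and the lid. Grip it with the fingertips above the block.
- tin: Loose plain round metal tin, 64 mm across, 70 mm tall, about 0.25 kg, upright. Origin: centre of its underside; z up. About 10 mm from the pulley block: grip it with the fingertips above the block.
- woodbox: Loose pale wooden box with a closed lid, 50 by 50 mm in plan, 85 mm tall, about 0.18 kg, upright, about 17 mm from the pulley block, its sides within 0.1 rad of the tray's. Origin: centre of its underside; z up, x and y square to its sides.
- pulley_block: Loose carved wooden pulley block, a flat bar with round ends: 120 mm long (its y), 48 mm wide (its x), 32 mm high, flat sides, about 0.13 kg, lying on the tray's floor with dark slots on its top. Origin: centre of its underside. Grip it across its width near the middle.
- board: Fixed flat grey side board, 220 (its x) by 200 mm (its y), 10 mm thick, no rim, to one side of the tray (left or right varies). Origin: centre of its underside. Room for three things to stand well apart.
- cradle: Fixed carving cradle on the tray's other side: plywood base 100 (its x) by 190 mm (its y), top 8 mm above the bench; dark wooden end stops and corner cleats, 12 mm high, leave a pocket 140 mm long (y) and 72 wide (x), open in the middle of its long sides (cleats begin 52 mm from the middle). Origin: centre of underside. The pulley block lies in it lengthwise, either way round.

How it is judged:
On the way, in this order (a step that is already met when the one before it is completed fails the run):
1. The jar, the tin and the wooden box all stand upright on the side board, released (x of jar in the frame of board between -0.11 and 0.11 m and y of jar in the frame of board between -0.1 and 0.1 m and z of jar in the frame of board between 0.006 and 0.014 m and angle between each of jar, tin, woodbox's own z axis and vertical below 0.1 rad and linear speed of each of jar, tin, woodbox below 0.03 m/s and contact force between the fingers and jar below 0.5 N and x of tin in the frame of board between -0.11 and 0.11 m and y of tin in the frame of board between -0.1 and 0.1 m and z of tin in the frame of board between 0.006 and 0.014 m and contact force between the fingers and tin below 0.5 N and x of woodbox in the frame of board between -0.11 and 0.11 m and y of woodbox in the frame of board between -0.1 and 0.1 m and z of woodbox in the frame of board between 0.006 and 0.014 m and contact force between the fingers and woodbox below 0.5 N), for 0.2 s.
2. With those three still on the side board, the pulley block lies flat between the stops of the cradle, released (all of step 1 and horizontal distance between pulley_block and cradle below 0.015 m and angle between the y axis of pulley_block and the y axis of cradle, either way round below 0.25 rad and z of pulley_block in the frame of cradle between 0.004 and 0.012 m and angle between pulley_block's own z axis and vertical below 0.08 rad and linear speed of pulley_block below 0.03 m/s and contact force between the fingers and pulley_block below 0.5 N), for 0.2 s.
At the end, for the whole second after the job is handed in: The pulley block lies flat in the cradle (centre within 15 mm of the cradle's, lengthwise within 0.25 rad) and the jar, the tin and the box each stand upright within 12 mm of the centre of their own pads in the tray, all released and at rest (horizontal distance between pulley_block and cradle below 0.015 m and angle between the y axis of pulley_block and the y axis of cradle, either way round below 0.25 rad and z of pulley_block in the frame of cradle between 0.004 and 0.012 m and angle between pulley_block's own z axis and vertical below 0.08 rad and linear speed of each of pulley_block, jar, tin, woodbox below 0.03 m/s and contact force between the fingers and pulley_block below 0.5 N and horizontal distance between jar and pad_jar below 0.012 m and z of jar in the frame of pad_jar between 0 and 0.007 m and angle between each of jar, tin, woodbox's own z axis and vertical below 0.1 rad and contact force between the fingers and jar below 0.5 N and horizontal distance between tin and pad_tin below 0.012 m and z of tin in the frame of pad_tin between 0 and 0.007 m and contact force between the fingers and tin below 0.5 N and horizontal distance between woodbox and pad_box below 0.012 m and z of woodbox in the frame of pad_box between 0 and 0.007 m and contact force between the fingers and woodbox below 0.5 N); the robot touches nothing.
It fails at once if The jar, the tin or the wooden box is tipped by more than 0.5 rad (angle between any of jar, tin, woodbox's own z axis and vertical above 0.5 rad).
It also fails if it takes over 136 s, if anything falls off the work surface, if the arm or the gripper's body presses on something with over 40 N, if the wrist force passes 120 N, or if a joint passes its speed limit or range.

ROBOT

A 6-joint arm with a two-finger parallel gripper is mounted at the origin on the work surface. World frame = base frame: x ahead of the robot, y to its left, z up, the work surface at z = 0. Lengths are in m, angles in rad, forces in N, time in s.
With the tool pointing down it reaches from about 0.3 to 0.875 m from the base axis. Payload 6.4 kg.
Tool frame: the origin (TCP) lies at the very end of the fingers, on their centre line; the grasp point (between the pads) lies 19 mm behind it; z points along the fingers, y is the line along which they close (so a half turn about z gives the same grasp; the last joint's range is limited). The gripper opens to 85 mm and grips with 20 to 120 N. Pads are 22 mm wide; open, the fingers measure 114 mm over their backs; the gripper's body (76 mm by 85 mm) begins 54 mm behind the grasp point. The pads swing forward as they close: fully open they stand 13 mm farther back than shut.
Start: joints at [-0.206, 0.181, 1.607, -0, 1.354, -0.206], TCP at [0.575, 0, 0.231] pointing down, gripper open.
Joint ranges: [-2.99, 2.99], [-0.89, 2.07], [0.3, 2.58], [-1.14, 4.28], [0, 2.63], [-3.12, 3.12]. Speed limits (rad/s): [2.57, 2.57, 3.01, 3.14, 3.14, 3.14].

INTERFACE

Orientations are given as a unit quaternion [w, x, y, z].
In Python, from bench import ctrl gives the robot as it stands.
- The arm moves only by the tool jog_arm, never from a script. Its argument "series" is a list that holds one entry, the list of rows, each a list of 7 numbers: the shift along the tool's x, y, z in mm, then the turn, a rotation vector about the tool's x, y, z in rad, then the finger opening in mm, from 0 to 85.4. In form: [[[tx, ty, tz, rx, ry, rz, gripper], ...]]. A call has exactly 10 rows; each row shifts and turns the commanded pose from where the row before left it, along the tool's axes as they then stand; what a row does not reach is not made up. A row lasts 1/10 s, in which the tool goes at most 50 mm and 8.59 degrees, less where a joint would pass 70% of its speed; a pose out of reach is approached as far as the arm can. A call with a gripper value outside its range is refused whole. The fingers move at their own pace and stop on an object; the grip force is fixed at half the most. Time passes only in rows, so rows that do not move let the fingers close, or fill a call up. It gives the time, the measured TCP pose, the force, the opening and the grip force at its end, in the units of the state.
- ctrl.get_obs(): the state, without advancing time (a new reading comes with each control period).
- ctrl.camera(name): name is "scene" or "side" or "wrist"; returns a dict with "frame" (420x560x3 uint8, blue, green, red), "z_map" (420x560 float32, m along the optical axis (not along the pixel's ray), 0 where there is no reading), "fx", "fy", "cx", "cy" (pixels), "xyz" and "rotation" of the camera in the world. Camera axes: x right, y down, z forward; pixel columns grow to the right and rows downward; lengths in m; the calibration is good to about 2 mm. The wrist camera is an equidistant fisheye: a pixel r from the principal point sees the ray r / f radians off the axis. A picture is of the moment at which its call begins.
- ctrl.hand_in(): hands the job in; it is judged then, once.
The state is a dict: "time_s": time; "q": joint angles; "dq": joint speeds; "joint_efforts": joint torques, N m; "eef_pos": TCP position; "eef_rot": TCP orientation; "wrist_force": force on the tool from outside, world axes, zero at the start; "torque": the same for the moment, N m; "opening": opening from 0.0 (shut) to 1.0 (fully open); "grasp_force": force on a finger pad.
Only numpy, scipy, OpenCV 4.12 (cv2) and the standard library are available. Lean on these libraries where they do the work, as an engineer would, in place of code of your own. Each camera call takes 0.05 s, during which the arm holds its last target. There are 200 camera calls.

## Working session

There is one attempt and no reset: what is moved stays moved. The work goes in short steps, Python scripts to look and compute and a tool call to move; the robot and the scene stay as the last step left them, time stands still between calls to the robot, and variables do not carry over. Pictures are saved under pics/ and viewed, at most 14 in all, crops included, and the job is handed in when it is done.

Besides the shell and the picture viewer there is one more tool, called after "Emit:" as a command line: name --argument value ..., lists and objects as JSON in quotes. jog_arm: Moves the arm, as the interface text tells. Its arguments: {"type":"object","properties":{"series":{"type":"array"}},"required":["series"]}

```bash
mkdir -p pics; ls
cat > h.py <<'E'
import numpy as np, cv2
from bench import ctrl
def pts(c):
    z=c["z_map"]; v,u=np.mgrid[:z.shape[0],:z.shape[1]]
    p=np.dstack([(u-c["cx"])/c["fx"]*z,(v-c["cy"])/c["fy"]*z,z])
    w=p@np.array(c["rotation"]).T+np.array(c["xyz"]); w[z==0]=np.nan
    return w
E
python3 - <<'E'
from h import *
o=ctrl.get_obs(); print(o)
for n in("scene","side"):
    c=ctrl.camera(n); cv2.imwrite(f"pics/{n}0.png",c["frame"]); np.save(f"{n}0.npy",c,allow_pickle=True)
    print(n,c["xyz"],np.round(c["rotation"],3),c["fx"],c["cx"],c["cy"])
E
```

```text
pics
{'time_s': 0.0, 'q': array([-2.06329534e-01,  1.81537041e-01,  1.60800410e+00, -1.48686460e-05,
        1.35377459e+00, -2.06345703e-01]), 'dq': array([ 0.0014992 , -0.00074395,  0.00123376, -0.00018641, -0.00085046,
        0.00058527]), 'joint_efforts': array([ 3.41415571e-04, -4.44869328e+01, -3.51340663e+01, -2.51131587e-04,
        9.11703974e-03,  3.43231875e-05]), 'eef_pos': array([5.74456682e-01, 1.09513825e-04, 2.30388279e-01]), 'eef_rot': array([-7.17115458e-04,  7.07099666e-01,  7.07113372e-01, -4.77541481e-04]), 'wrist_force': array([-0.74123766,  0.06450908,  0.18748649]), 'torque': array([-0.02061012, -0.04762077, -0.035349  ]), 'grasp_force': 0.0, 'opening': 0.9994977988454884}
scene [ 1.13590355 -0.04323367  0.46703646] [-0.328  0.651  0.609 -0.312] 378.96780408029036 274.2985563983065 210.54756454529678
side [ 0.08520104 -0.53671698  0.86487146] [-0.333  0.874 -0.331  0.126] 483.89131883082376 278.8893617113921 210.62257838963657
```

View pics/scene0.png

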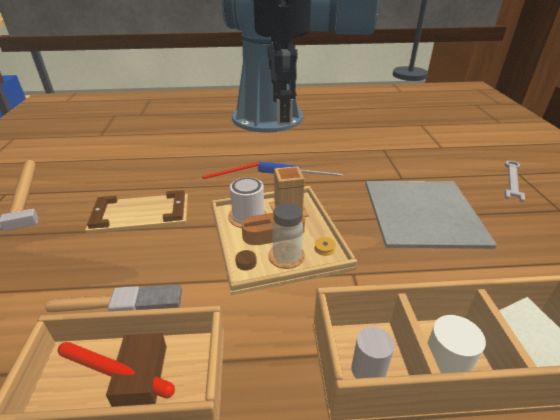

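View pics/side0.png

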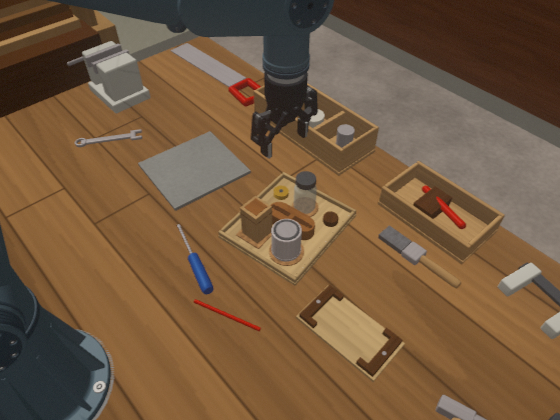

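```bash
sed -i 's/p@np.array(c\["rotation"\]).T/Rotation.from_quat(np.array(c["rotation"]),scalar_first=True).apply(p.reshape(-1,3)).reshape(p.shape)/; 1a from scipy.spatial.transform import Rotation' h.py
python3 - <<'E'
from h import *
for n,rois in (("side",dict(board=(138,132,252,205),tray=(215,168,360,282),cradle=(292,280,408,378))),("scene",dict(board=(360,175,490,250),tray=(205,150,352,290),cradle=(85,185,192,232)))):
    c=np.load(n+"0.npy",allow_pickle=True).item(); w=pts(c)
    for k,(a,b,d,e) in rois.items():
        p=w[b:e,a:d].reshape(-1,3); p=p[~np.isnan(p[:,0])]
        # height histogram, 
        h,ed=np.histogram(p[:,2],np.arange(-0.006,0.12,0.002)); print(n,k,[(round(float(ed[i])*1000),int(h[i])) for i in range(len(h)) if h[i]>15])
        for lo,hi in {"board":[(.006,.02)],"tray":[(.016,.026),(.006,.013)],"cradle":[(.005,.03),(.015,.03)]}[k]:
            q=p[(p[:,2]>lo)&(p[:,2]<hi),:2]
            m,s,an=cv2.minAreaRect((q*1000).astype(np.float32)); print("  ",lo,np.round(m,1),np.round(s,1),round(an,1))
        if k=="tray":
            p3=p[p[:,2]>.03]
            for nm,lo,hi in(("block",.035,.0455),("tin",.077,.084),("box",.092,.099),("jar",.101,.112)):
                q=p3[(p3[:,2]>lo)&(p3[:,2]<hi)]
                if len(q)<10: continue
                im=np.zeros((400,400),np.uint8); ij=((q[:,:2]-[.4,-.2])*1000).astype(int); ij=ij[((ij>=0)&(ij<400)).all(1)]; im[ij[:,1],ij[:,0]]=255
                im=cv2.morphologyEx(im,cv2.MORPH_CLOSE,np.ones((7,7)))
                cs,_=cv2.findContours(im,0,2)
                for g in cs:
                    if cv2.contourArea(g)>200:
                        m,s,an=cv2.minAreaRect(g); print("   ",nm,np.round(np.array(m)+[400,-200],1),np.round(s,1),round(an,1))
E
```

```text
side board [(-6, 145), (-4, 852), (-2, 1561), (0, 881), (2, 183), (4, 236), (6, 1157), (8, 2019), (10, 1021), (12, 165)]
   0.006 [530.8 342.8] [298.7 221.6] 84.9
side tray [(-6, 304), (-4, 1821), (-2, 3366), (0, 1716), (2, 356), (4, 716), (6, 1213), (8, 980), (10, 434), (12, 232), (14, 187), (16, 291), (18, 489), (20, 501), (22, 274), (24, 102), (26, 63), (28, 49), (30, 60), (32, 63), (34, 81), (36, 187), (38, 340), (40, 206), (42, 69), (44, 34), (46, 62), (48, 51), (50, 43), (52, 54), (54, 44), (56, 42), (58, 50), (60, 56), (62, 47), (64, 44), (66, 50), (68, 44), (70, 45), (72, 68), (74, 62), (76, 71), (78, 169), (80, 307), (82, 172), (84, 45), (86, 21), (88, 29), (90, 37), (92, 88), (94, 215), (96, 133), (98, 24), (100, 17), (102, 73), (104, 118), (106, 46)]
   0.016 [631.3   1. ] [354.  217.7] 11.3
   0.006 [583.4  11. ] [356.2 334. ] 50.8
    block [584.  -15.6] [ 51.4 118.1] 14.9
    tin [634.4  -6.2] [24.4 45.5] 47.7
    tin [524.  -63.4] [63.  62.1] 69.4
    box [508.9  18.3] [51.8 51. ] 6.1
    jar [643.1   4.3] [45.9 45.8] 16.7
side cradle [(-6, 221), (-4, 1709), (-2, 3106)
[... 731 characters left out ...]
 (70, 81), (72, 91), (74, 79), (76, 112), (78, 105), (80, 194), (82, 408), (84, 158), (86, 85), (88, 43), (90, 38), (92, 55), (94, 93), (96, 293), (98, 59), (100, 32), (102, 25), (104, 90), (106, 309)]
   0.016 [535.3  -3.9] [273.3 396.6] 81.8
   0.006 [498.   19.4] [404.1 301.3] 11.0
    block [587. -42.] [58. 56.] 90.0
    tin [657.1   4.6] [48.9 30.5] 82.6
    tin [526.2 -61.4] [62.6 61.7] 26.6
    box [511.6  20.3] [51.4 50.5] 7.0
    jar [646.2   6.2] [46.5 45.1] 8.1
scene cradle [(-2, 636), (0, 1252), (2, 119), (4, 88), (6, 654), (8, 1271), (10, 87), (12, 66), (14, 68), (16, 62), (18, 280), (20, 415)]
   0.005 [ 488.7 -284.1] [106.  190.2] 4.5
   0.015 [ 490.1 -284.1] [ 96.6 180.4] 5.1
```

The pictures show the tray near image centre. The jar is on its +x side (scene 288,235). The tin (248,200) and box (289,190) are on its -x side. The board is on the +y side (425,210) and the cradle on the -y side (138,210). The two views agree to about 2 mm, so I'll average them. Jar first.

Emit:
jog_arm --series '[[[2, 25, 15, 0, 0, 0, 85], [2, 25, 15, 0, 0, 0, 85], [1, 20, 20, 0, 0, 0, 85], [0, 0, 35, 0, 0, 0, 85], [0, 0, 35, 0, 0, 0, 85], [0, 0, 35, 0, 0, 0, 85], [0, 0, 20, 0, 0, 0, 85], [0, 0, 9, 0, 0, 0, 85], [0, 0, 0, 0, 0, 0, 85], [0, 0, 0, 0, 0, 0, 85]]]'

```text
time_s: 1.1
eef_pos: [0.6458, 0.0049, 0.0484]
eef_rot: [0.001, 0.707, 0.707, 0.0]
wrist_force: [-0.8, 0.1, 0.6]
opening: 0.996
grasp_force: 0.0
```

Emit:
jog_arm --series '[[[0, 0, 2, 0, 0, 0, 40], [0, 0, 0, 0, 0, 0, 40], [0, 0, 0, 0, 0, 0, 40], [0, 0, 0, 0, 0, 0, 40], [0, 0, 0, 0, 0, 0, 40], [0, 0, 0, 0, 0, 0, 40], [0, 0, 0, 0, 0, 0, 40], [0, 0, 0, 0, 0, 0, 40], [0, 0, 0, 0, 0, 0, 40], [0, 0, 0, 0, 0, 0, 40]]]'

```text
time_s: 2.1
eef_pos: [0.6458, 0.0049, 0.0469]
eef_rot: [0.001, 0.707, 0.707, 0.001]
wrist_force: [-1.9, 0.2, 6.4]
opening: 0.593
grasp_force: 63.0
```

Emit:
jog_arm --series '[[[0, 0, -20, 0, 0, 0, 40], [0, 0, -30, 0, 0, 0, 40], [15, -5, -10, 0, 0, 0, 40], [30, -9, 0, 0, 0, 0, 40], [45, -14, 0, 0, 0, 0, 40], [45, -14, 0, 0, 0, 0, 40], [45, -14, 0, 0, 0, 0, 40], [45, -14, 0, 0, 0, 0, 40], [45, -14, 0, 0, 0, 0, 40], [40, -14, 0, 0, 0, 0, 40]]]'

```text
time_s: 3.1
eef_pos: [0.5448, 0.3179, 0.1047]
eef_rot: [-0.0, 0.707, 0.707, -0.0]
wrist_force: [0.1, 0.3, -1.4]
opening: 0.589
grasp_force: 62.9
```

Emit:
jog_arm --series '[[[30, -10, 0, 0, 0, 0, 40], [11, -4, 0, 0, 0, 0, 40], [0, 0, 15, 0, 0, 0, 40], [0, 0, 20, 0, 0, 0, 40], [0, 0, 13, 0, 0, 0, 40], [0, 0, 7, 0, 0, 0, 40], [0, 0, 4, 0, 0, 0, 40], [0, 0, 0, 0, 0, 0, 40], [0, 0, 0, 0, 0, 0, 40], [0, 0, 0, 0, 0, 0, 40]]]'

```text
time_s: 4.1
eef_pos: [0.5336, 0.3559, 0.0466]
eef_rot: [0.0, 0.707, 0.707, 0.0]
wrist_force: [-0.4, 0.1, -2.2]
opening: 0.589
grasp_force: 62.9
```

Emit:
jog_arm --series '[[[0, 0, 0.6, 0, 0, 0, 40], [0, 0, 0, 0, 0, 0, 40], [0, 0, 0, 0, 0, 0, 85], [0, 0, 0, 0, 0, 0, 85], [0, 0, 0, 0, 0, 0, 85], [0, 0, 0, 0, 0, 0, 85], [0, 0, -10, 0, 0, 0, 85], [0, 0, -25, 0, 0, 0, 85], [0, 0, -25, 0, 0, 0, 85], [0, 0, -25, 0, 0, 0, 85]]]'

```text
time_s: 5.1
eef_pos: [0.5331, 0.3561, 0.1324]
eef_rot: [0.0, 0.707, 0.707, 0.0]
wrist_force: [-0.2, 0.5, -0.4]
opening: 0.992
grasp_force: 0.0
```

Emit:
jog_arm --series '[[[-22, -2, 0, 0, 0, 0, 85], [-40, -3, 0, 0, 0, 0, 85], [-45, -3, 0, 0, 0, 0, 85], [-45, -3, 0, 0, 0, 0, 85], [-45, -3, 0, 0, 0, 0, 85], [-45, -3, 0, 0, 0, 0, 85], [-45, -3, 0, 0, 0, 0, 85], [-35, -2, 0, 0, 0, 0, 85], [-15, -1, 0, 0, 0, 0, 85], [0, 0, 0, 0, 0, -0.113, 85]]]'

```text
time_s: 6.1
eef_pos: [0.5104, 0.0165, 0.1317]
eef_rot: [0.001, 0.667, 0.745, 0.0]
wrist_force: [-0.2, -0.4, 0.7]
opening: 0.992
grasp_force: 0.0
```

Emit:
jog_arm --series '[[[0, 0, 0, 0, 0, 0, 85], [0, 0, 15, 0, 0, 0, 85], [0, 0, 25, 0, 0, 0, 85], [0, 0, 25, 0, 0, 0, 85], [0, 0, 13, 0, 0, 0, 85], [0, 0, 5, 0, 0, 0, 85], [0, 0, 0, 0, 0, 0, 85], [0, 0, 0, 0, 0, 0, 40], [0, 0, 0, 0, 0, 0, 40], [0, 0, 0, 0, 0, 0, 40]]]'

```text
time_s: 7.1
eef_pos: [0.5111, 0.0188, 0.049]
eef_rot: [0.001, 0.666, 0.746, 0.001]
wrist_force: [-0.8, -0.1, -1.2]
opening: 0.581
grasp_force: 62.2
```

Emit:
jog_arm --series '[[[0, 0, 0, 0, 0, 0, 40], [0, 0, 0, 0, 0, 0, 40], [0, 0, 0, 0, 0, 0, 40], [0, 0, 0, 0, 0, 0, 40], [0, 0, 0, 0, 0, 0, 40], [0, 0, 0, 0, 0, 0, 40], [0, 0, 0, 0, 0, 0, 40], [0, 0, 0, 0, 0, 0, 40], [0, 0, 0, 0, 0, 0, 40], [0, 0, 0, 0, 0, 0, 40]]]'

```text
time_s: 8.1
eef_pos: [0.5111, 0.0188, 0.0489]
eef_rot: [0.001, 0.666, 0.746, 0.001]
wrist_force: [-0.1, 0.4, 5.6]
opening: 0.574
grasp_force: 62.9
```

Emit:
jog_arm --series '[[[0, 0, -20, 0, 0, 0, 40], [0, 0, -30, 0, 0, 0, 40], [14, 6, -10, 0, 0, 0, 40], [30, 13, 0, 0, 0, 0, 40], [40, 17.5, 0, 0, 0, 0, 40], [40, 17.5, 0, 0, 0, 0, 40], [40, 17.5, 0, 0, 0, 0, 40], [30, 13, 0, 0, 0, 0, 40], [14, 6, 0, 0, 0, 0, 40], [6, 2.5, 0, 0, 0, 0, 40]]]'

```text
time_s: 9.1
eef_pos: [0.578, 0.2432, 0.1072]
eef_rot: [-0.0, 0.665, 0.746, -0.0]
wrist_force: [-0.2, -0.4, -1.0]
opening: 0.577
grasp_force: 62.7
```

Emit:
jog_arm --series '[[[0, 0, 0, 0, 0, 0, 40], [0, 0, 15, 0, 0, 0, 40], [0, 0, 20, 0, 0, 0, 40], [0, 0, 14, 0, 0, 0, 40], [0, 0, 7, 0, 0, 0, 40], [0, 0, 4, 0, 0, 0, 40], [0, 0, 0.7, 0, 0, 0, 40], [0, 0, 0, 0, 0, 0, 40], [0, 0, 0, 0, 0, 0, 40], [0, 0, 0, 0, 0, 0, 40]]]'

```text
time_s: 10.1
eef_pos: [0.5785, 0.2416, 0.048]
eef_rot: [0.0, 0.666, 0.746, -0.0]
wrist_force: [-4.3, -2.5, 5.6]
opening: 0.581
grasp_force: 63.2
```

Contact with the board. Release, rise, then move on to the tin.

Emit:
jog_arm --series '[[[0, 0, 0, 0, 0, 0, 85], [0, 0, 0, 0, 0, 0, 85], [0, 0, 0, 0, 0, 0, 85], [0, 0, 0, 0, 0, 0, 85], [0, 0, -10, 0, 0, 0, 85], [0, 0, -25, 0, 0, 0, 85], [0, 0, -25, 0, 0, 0, 85], [0, 0, -25, 0, 0, 0, 85], [0, 0, 0, 0, 0, 0.113, 85], [0, 0, 0, 0, 0, 0, 85]]]'

```text
time_s: 11.1
eef_pos: [0.5792, 0.2424, 0.1339]
eef_rot: [0.001, 0.707, 0.707, 0.001]
wrist_force: [-0.5, 0.1, 0.2]
opening: 0.995
grasp_force: 0.0
```

Emit:
jog_arm --series '[[[-20, -4, 0, 0, 0, 0, 85], [-40, -7, 0, 0, 0, 0, 85], [-45, -8, 0, 0, 0, 0, 85], [-45, -8, 0, 0, 0, 0, 85], [-45, -8, 0, 0, 0, 0, 85], [-45, -8, 0, 0, 0, 0, 85], [-40, -7, 0, 0, 0, 0, 85], [-18, -3, 0, 0, 0, 0, 85], [-6.5, -1, 0, 0, 0, 0, 85], [0, 0, 0, 0, 0, 0, 85]]]'

```text
time_s: 12.1
eef_pos: [0.524, -0.0627, 0.1317]
eef_rot: [-0.0, 0.707, 0.707, -0.0]
wrist_force: [0.4, 0.3, 0.5]
opening: 1.0
grasp_force: 0.0
```

Emit:
jog_arm --series '[[[0, 0, 15, 0, 0, 0, 85], [0, 0, 30, 0, 0, 0, 85], [0, 0, 25, 0, 0, 0, 85], [0, 0, 13, 0, 0, 0, 85], [0, 0, 5, 0, 0, 0, 85], [0, 0, 0, 0, 0, 0, 85], [0, 0, 0, 0, 0, 0, 50], [0, 0, 0, 0, 0, 0, 50], [0, 0, 0, 0, 0, 0, 50], [0, 0, 0, 0, 0, 0, 50]]]'

```text
time_s: 13.1
eef_pos: [0.5257, -0.0627, 0.0458]
eef_rot: [0.001, 0.707, 0.707, 0.001]
wrist_force: [-1.2, 0.8, 6.7]
opening: 0.727
grasp_force: 66.3
```

Emit:
jog_arm --series '[[[0, 0, 0, 0, 0, 0, 50], [0, 0, -20, 0, 0, 0, 50], [0, 0, -30, 0, 0, 0, 50], [15, -3, -10, 0, 0, 0, 50], [30, -5, 0, 0, 0, 0, 50], [45, -8, 0, 0, 0, 0, 50], [45, -8, 0, 0, 0, 0, 50], [45, -8, 0, 0, 0, 0, 50], [45, -8, 0, 0, 0, 0, 50], [40, -7, 0, 0, 0, 0, 50]]]'

```text
time_s: 14.1
eef_pos: [0.4756, 0.2054, 0.1037]
eef_rot: [-0.0, 0.707, 0.707, 0.0]
wrist_force: [1.0, 0.2, -1.8]
opening: 0.731
grasp_force: 66.4
```

Emit:
jog_arm --series '[[[32, -6, 0, 0, 0, 0, 50], [17, -3, 0, 0, 0, 0, 50], [0, 0, 0, 0, 0, 0, 50], [0, 0, 15, 0, 0, 0, 50], [0, 0, 20, 0, 0, 0, 50], [0, 0, 14, 0, 0, 0, 50], [0, 0, 7, 0, 0, 0, 50], [0, 0, 4, 0, 0, 0, 50], [0, 0, 0.5, 0, 0, 0, 50], [0, 0, 0, 0, 0, 0, 50]]]'

```text
time_s: 15.1
eef_pos: [0.4676, 0.2512, 0.0448]
eef_rot: [-0.0, 0.707, 0.707, -0.001]
wrist_force: [-8.3, -2.4, 12.3]
opening: 0.727
grasp_force: 67.8
```

Emit:
jog_arm --series '[[[0, 0, 0, 0, 0, 0, 85], [0, 0, 0, 0, 0, 0, 85], [0, 0, 0, 0, 0, 0, 85], [0, 0, 0, 0, 0, 0, 85], [0, 0, -10, 0, 0, 0, 85], [0, 0, -25, 0, 0, 0, 85], [0, 0, -30, 0, 0, 0, 85], [-20, 9, -35, 0, 0, 0, 85], [-40, 17, -35, 0, 0, 0, 85], [-45, 19, -35, 0, 0, 0, 85]]]'

```text
time_s: 16.1
eef_pos: [0.5087, 0.158, 0.2066]
eef_rot: [0.001, 0.706, 0.708, 0.001]
wrist_force: [0.8, -0.7, -0.5]
opening: 0.995
grasp_force: 0.0
```

Emit:
jog_arm --series '[[[-45, 19, -15, 0, 0, 0, 85], [-45, 19, 0, 0, 0, 0, 85], [-35, 15, 0, 0, 0, 0, 85], [-21, 9, 0, 0, 0, 0, 85], [0, 0, 0, 0, 0, 0, 85], [0, 0, 0, 0, 0, 0, 85], [0, 0, 0, 0, 0, 0, 85], [0, 0, 0, 0, 0, 0, 85], [0, 0, 0, 0, 0, 0, 85], [0, 0, 0, 0, 0, 0, 85]]]'

```text
time_s: 17.1
eef_pos: [0.5698, 0.014, 0.2187]
eef_rot: [0.0, 0.707, 0.707, 0.0]
wrist_force: [-0.2, 0.4, -0.0]
opening: 0.995
grasp_force: 0.0
```

Run:
```python
from h import *
o=ctrl.get_obs(); print(o["eef_pos"],o["time_s"])
for n in("scene","side","wrist"):
    c=ctrl.camera(n); np.save(f"{n}1.npy",c,allow_pickle=True); c["frame"][:]; cv2.imwrite(f"pics/{n}1.png",c["frame"])
a=cv2.imread("pics/scene1.png")[140:300,80:490]; b=cv2.imread("pics/side1.png")[100:390,130:430]
b=cv2.resize(b,None,fx=2,fy=2,interpolation=2); a=cv2.resize(a,None,fx=1.9,fy=1.9)
cv2.imwrite("pics/sc1.png",a); cv2.imwrite("pics/sd1.png",b); print(c["xyz"],c["rotation"],c["fx"],c["cx"],c["cy"])
```

```text
[0.56976023 0.01402926 0.21872057] 17.1
[0.56909497 0.09549825 0.3620442 ] [ 1.63580921e-01  9.86529769e-01  5.31804783e-04 -1.17438264e-04] 325.19226210127806 286.5732585217959 206.1443977927362
```

View pics/sc1.png

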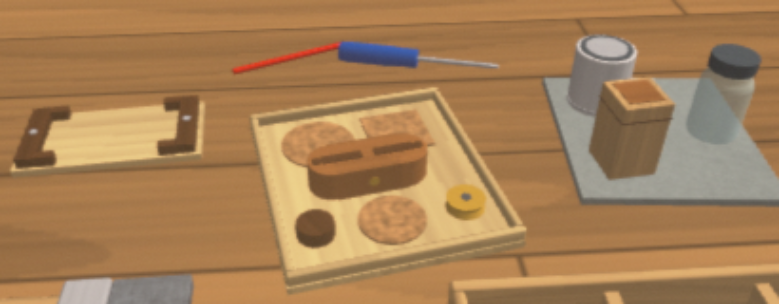

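View pics/sd1.png

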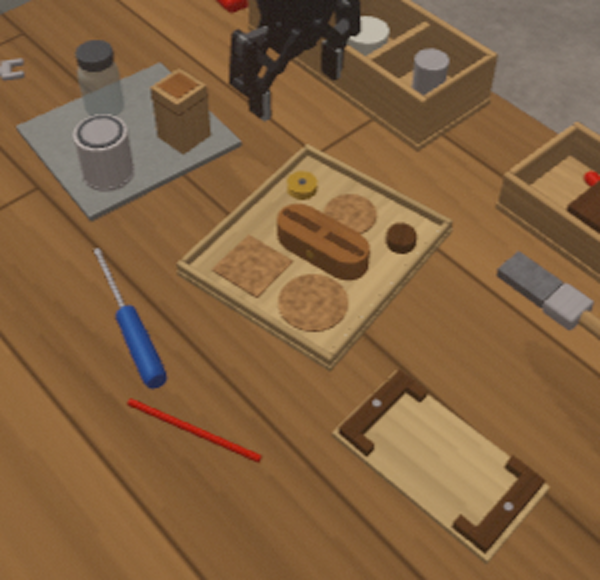

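View pics/wrist1.png

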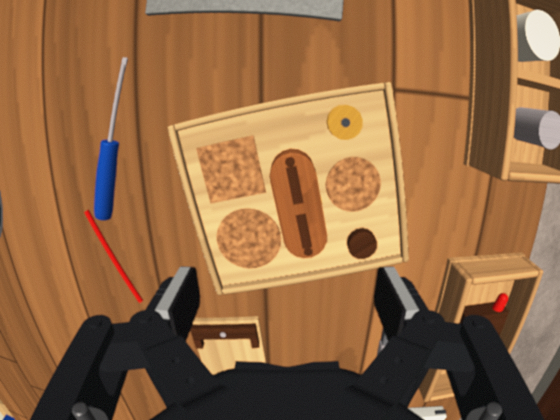

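The three things stand upright, well apart on the board. In the wrist view the box pad is at (231,168), the tin pad at (249,238), the jar pad at (353,183) and the block at (299,203). I'll measure the pads and block there and in the side view.

```bash
cat >> h.py <<'E'
def ray2plane(c,uv,z,fish):
    uv=np.asarray(uv,float).reshape(-1,2); d=(uv-[c["cx"],c["cy"]])
    if fish:
        r=np.hypot(*d.T); t=r/c["fx"]; k=np.sin(t)/np.maximum(r,1e-9); D=np.column_stack([d*k[:,None],np.cos(t)])
    else: D=np.column_stack([d/c["fx"],np.ones(len(d))])
    D=Rotation.from_quat(c["rotation"],scalar_first=True).apply(D); o=np.array(c["xyz"])
    return o+D*((z-o[2])/D[:,2])[:,None]
def seg(c,seed,z,fish,rad=70,k=7):
    im=cv2.cvtColor(c["frame"],cv2.COLOR_BGR2LAB).astype(np.float32); im=cv2.GaussianBlur(im,(0,0),1.2)
    u,v=seed; ref=np.median(im[v-4:v+5,u-4:u+5].reshape(-1,3),0)
    m=((np.linalg.norm((im-ref)*[.6,1,1],axis=2)<20)*255).astype(np.uint8)
    b=np.zeros_like(m); cv2.circle(b,seed,rad,255,-1); m&=b
    m=cv2.morphologyEx(cv2.morphologyEx(m,cv2.MORPH_CLOSE,np.ones((k,k))),cv2.MORPH_OPEN,np.ones((5,5)))
    g=[g for g in cv2.findContours(m,0,1)[0] if cv2.pointPolygonTest(g,seed,False)>=0][0]
    P=ray2plane(c,g[:,0],z,fish)[:,:2]*1000
    return g,P
E
python3 - <<'E'
from h import *
S=dict(wrist=dict(box=(231,168),tin=(249,238),jar=(353,183)),side=dict(box=(255,232),tin=(287,252),jar=(308,206)))
for n,s in S.items():
    c=np.load(n+"1.npy",allow_pickle=True).item(); im=c["frame"].copy()
    for k,uv in s.items():
        g,P=seg(c,uv,.011,n=="wrist",rad=48 if n=="wrist" else 30,k=5)
        cv2.drawContours(im,[g],-1,(0,255,0),1); hull=cv2.convexHull(P.astype(np.float32))
        print(n,k,np.round(cv2.minAreaRect(hull)[0],1),np.round(cv2.minAreaRect(hull)[1],1),round(cv2.minAreaRect(hull)[2],1),"circ",np.round(cv2.minEnclosingCircle(hull)[0],1))
    if n=="wrist":
        lab=cv2.cvtColor(c["frame"],cv2.COLOR_BGR2LAB)
        for uv in((299,175),(299,218),(270,160),(231,168)): print(uv,lab[uv[1]-2:uv[1]+3,uv[0]-2:uv[0]+3].reshape(-1,3).mean(0).round())
        w=im[60:310,150:430]; cv2.imwrite("pics/m_w.png",cv2.resize(w,None,fx=2,fy=2,interpolation=0))
    else: w=im[160:290,200:370]
    w=cv2.resize(w,(560,500),interpolation=0)
    out=w if n=="wrist" else np.vstack([cv2.resize(out,(560,300)),cv2.resize(w,(560,300))])
cv2.imwrite("pics/m1.png",out)
E
```

```text
wrist box [516.  21.] [88.7 69.2] 10.9 circ [511.1  20.4]
wrist tin [529.9 -63.9] [92.9 79.4] 18.2 circ [529.8 -57.7]
wrist jar [644.4   2.2] [64.5 64.8] 1.3 circ [644.    2.9]
(299, 175) [112. 152. 163.]
(299, 218) [ 64. 144. 149.]
(270, 160) [205. 134. 166.]
(231, 168) [160. 147. 167.]
side box [508.6  24.2] [170.5 133.5] 48.5 circ [508.4  24.4]
side tin [509.9 -71.1] [123.6 141.3] 15.4 circ [519.4 -66.4]
side jar [660.7   6.8] [172.8 140.1] 48.5 circ [661.1   6.5]
```

View pics/m1.png

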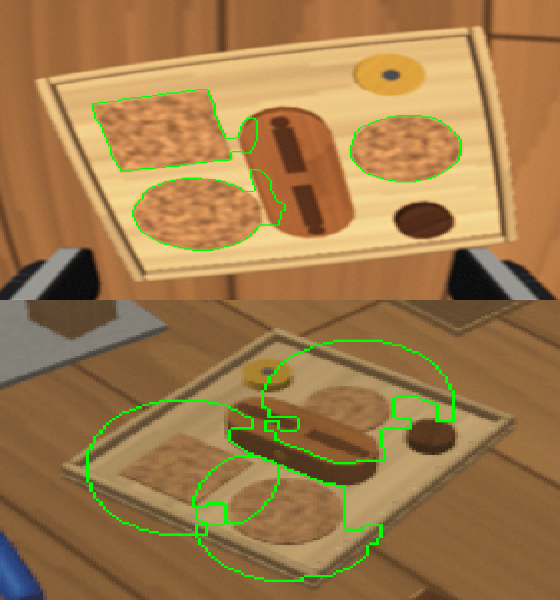

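The jar pad outline fits. The box and tin outlines leak onto the block, and the side outlines leak onto the floor, so I'll tighten the thresholds.

```bash
sed -i 's/rad=70,k=7)/rad=70,k=7,tol=20,op=5)/; s/\[.6,1,1\],axis=2)<20/[1,1,1],axis=2)<tol/; s/MORPH_OPEN,np.ones((5,5))/MORPH_OPEN,np.ones((op,op))/' h.py
python3 - <<'E'
from h import *
S=dict(wrist=dict(box=(231,168),tin=(249,238),jar=(353,183)),side=dict(box=(255,232),tin=(287,252),jar=(306,206)))
for n,s in S.items():
    c=np.load(n+"1.npy",allow_pickle=True).item(); im=c["frame"].copy()
    if n=="side":
        lab=cv2.cvtColor(c["frame"],cv2.COLOR_BGR2LAB)
        print("side floor/cork",[lab[v-2:v+3,u-2:u+3].reshape(-1,3).mean(0).round() for u,v in((270,250),(255,232),(290,228))])
    for k,uv in s.items():
        g,P=seg(c,uv,.011,n=="wrist",rad=48 if n=="wrist" else 30,k=5 if n=="wrist" else 3,tol=26 if n=="wrist" else 13,op=15 if n=="wrist" else 7)
        cv2.drawContours(im,[g],-1,(0,255,0),1); r=cv2.minAreaRect(P.astype(np.float32)); print(n,k,np.round(r[0],1),np.round(r[1],1),round(r[2],1))
    if n=="wrist":
        # block top: dark region connected
        g,P=seg(c,(299,165),.040,True,rad=110,k=15,tol=30,op=9)
        cv2.drawContours(im,[g],-1,(255,0,0),1); r=cv2.minAreaRect(P.astype(np.float32)); print("block",np.round(r[0],1),np.round(r[1],1),round(r[2],1))
        w=im[60:310,150:430]
    else: w=im[160:290,200:370]
    w=cv2.resize(w,(560,300),interpolation=0)
    out=w if n=="wrist" else np.vstack([out,w])
cv2.imwrite("pics/m2.png",out)
for n in("side","scene"):
    c=np.load(n+"1.npy",allow_pickle=True).item(); w=pts(c); a,b,d,e=(215,168,360,282) if n=="side" else (205,150,352,290)
    p=w[b:e,a:d].reshape(-1,3); q=p[(p[:,2]>.034)&(p[:,2]<.046)]; q=q[(abs(q[:,0]-.585)<.08)&(abs(q[:,1]+.015)<.09)]
    r=cv2.minAreaRect((q[:,:2]*1000).astype(np.float32)); print(n,"block top",np.round(r[0],1),np.round(r[1],1),round(r[2],1),np.median(q[:,2]))
    a,b,d,e=(292,280,408,378) if n=="side" else (85,185,192,232)
    p=w[b:e,a:d].reshape(-1,3); p=p[(p[:,2]>.014)&(p[:,2]<.026)]; p=p[(abs(p[:,0]-.489)<.07)&(abs(p[:,1]+.283)<.11)]
    r=cv2.minAreaRect((p[:,:2]*1000).astype(np.float32)); print(n,"cradle stops",np.round(r[0],1),np.round(r[1],1),round(r[2],1),np.median(p[:,2]))
E
```

```text
wrist box [507.  19.] [69.1 68.2] 10.9
wrist tin [524.8 -65.9] [76.5 77.8] 89.8
wrist jar [644.4   2.2] [62.4 62.5] 1.3
block [564.  -18.9] [136.7 193.9] 80.8
side floor/cork [array([141., 138., 158.]), array([131., 140., 158.]), array([ 64., 137., 148.])]
side box [508.9  18.6] [74.9 67.6] 12.7
side tin [523.4 -67.5] [74.  68.7] 48.5
side jar [646.8   1.3] [54.9 55. ] 47.3
side block top [583.2 -14.6] [ 51.6 119.2] 11.0 0.03894118946839309
side cradle stops [ 488.8 -285.6] [ 95.7 180.5] 4.8 0.018528586390646085
scene block top [584.5 -13.5] [ 49.8 118.4] 10.9 0.04055297903884053
scene cradle stops [ 490.6 -284. ] [ 97.3 180.6] 4.9 0.0200576372195424
```

View pics/m2.png

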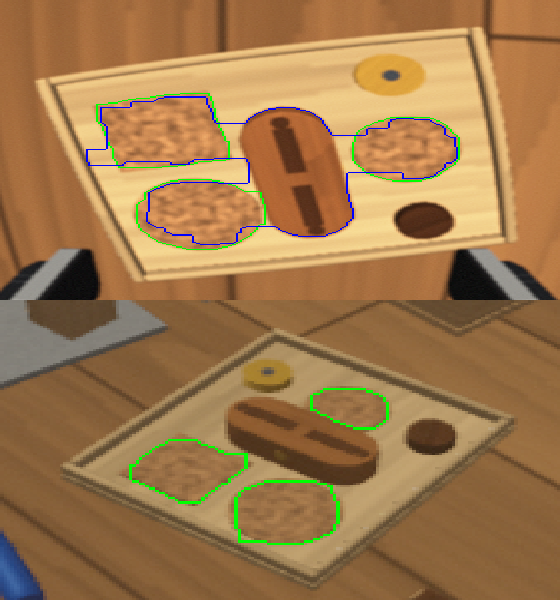

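Emit:
jog_arm --series '[[[-14, 7, 20, 0, 0, 0, 85], [-14, 7, 30, 0, 0, 0, 85], [0, 0, 30, 0, 0, -0.096, 85], [0, 0, 30, 0, 0, -0.096, 85], [0, 0, 30, 0, 0, 0, 85], [0, 0, 30, 0, 0, 0, 85], [0, 0, 20, 0, 0, 0, 85], [0, 0, 9, 0, 0, 0, 85], [0, 0, 4, 0, 0, 0, 85], [0, 0, 0, 0, 0, 0, 85]]]'

```text
time_s: 18.25
eef_pos: [0.5843, -0.0147, 0.0159]
eef_rot: [0.0, 0.636, 0.772, 0.0]
wrist_force: [-0.3, -0.4, 0.0]
opening: 0.999
grasp_force: 0.0
```

Emit:
jog_arm --series '[[[0, 0, 2, 0, 0, 0, 85], [0, 0, 0, 0, 0, 0, 36], [0, 0, 0, 0, 0, 0, 36], [0, 0, 0, 0, 0, 0, 36], [0, 0, 0, 0, 0, 0, 36], [0, 0, 0, 0, 0, 0, 36], [0, 0, 0, 0, 0, 0, 36], [0, 0, 0, 0, 0, 0, 36], [0, 0, 0, 0, 0, 0, 36], [0, 0, 0, 0, 0, 0, 36]]]'

```text
time_s: 19.25
eef_pos: [0.5847, -0.0148, 0.0145]
eef_rot: [0.001, 0.636, 0.772, 0.0]
wrist_force: [-0.3, 0.9, 6.7]
opening: 0.55
grasp_force: 63.4
```

Emit:
jog_arm --series '[[[0, 0, -20, 0, 0, 0, 36], [0, 0, -30, 0, 0, 0, 36], [0, 0, -10, 0, 0, 0.106, 36], [-20, -9, 0, 0, 0, 0, 36], [-38, -17, 0, 0, 0, 0, 36], [-42, -19, 0, 0, 0, 0, 36], [-42, -19, 0, 0, 0, 0, 36], [-42, -19, 0, 0, 0, 0, 36], [-40, -18, 0, 0, 0, 0, 36], [-25, -11.5, 0, 0, 0, 0, 36]]]'

```text
time_s: 20.25
eef_pos: [0.4918, -0.2751, 0.0735]
eef_rot: [0.0, 0.677, 0.736, -0.0]
wrist_force: [0.9, 0.3, -1.1]
opening: 0.551
grasp_force: 62.7
```

Emit:
jog_arm --series '[[[-12, -5, 0, 0, 0, 0, 36], [0, 0, 0, 0, 0, 0, 36], [0, 0, 15, 0, 0, 0, 36], [0, 0, 20, 0, 0, 0, 36], [0, 0, 14, 0, 0, 0, 36], [0, 0, 5, 0, 0, 0, 36], [0, 0, 3, 0, 0, 0, 36], [0, 0, 2, 0, 0, 0, 36], [0, 0, 0, 0, 0, 0, 36], [0, 0, 0, 0, 0, 0, 36]]]'

```text
time_s: 21.25
eef_pos: [0.4897, -0.2852, 0.0153]
eef_rot: [0.001, 0.676, 0.737, -0.0]
wrist_force: [0.6, 0.1, -0.5]
opening: 0.549
grasp_force: 62.7
```

Emit:
jog_arm --series '[[[0, 0, 1, 0, 0, 0, 36], [0, 0, 0, 0, 0, 0, 36], [0, 0, 0, 0, 0, 0, 85], [0, 0, 0, 0, 0, 0, 85], [0, 0, 0, 0, 0, 0, 85], [0, 0, 0, 0, 0, 0, 85], [0, 0, -10, 0, 0, 0, 85], [0, 0, -30, 0, 0, 0, 85], [0, 0, -40, 0, 0, 0, 85], [0, 0, -40, 0, 0, 0.085, 85]]]'

```text
time_s: 22.25
eef_pos: [0.4889, -0.2845, 0.1352]
eef_rot: [-0.0, 0.707, 0.707, -0.0]
wrist_force: [1.1, -0.3, 0.3]
opening: 0.995
grasp_force: 0.0
```

Emit:
jog_arm --series '[[[20, 0, 0, 0, 0, 0, 85], [40, 0, 0, 0, 0, 0, 85], [45, 0, 0, 0, 0, 0, 85], [45, 0, 0, 0, 0, 0, 85], [45, 0, 0, 0, 0, 0, 85], [45, 0, 0, 0, 0, 0, 85], [40, 0, 0, 0, 0, 0, 85], [20, 0, 0, 0, 0, 0, 85], [0, 0, 0, 0, 0, 0, 85], [0, 0, 0, 0, 0, 0, 85]]]'

```text
time_s: 23.25
eef_pos: [0.4888, 0.0154, 0.1338]
eef_rot: [0.0, 0.706, 0.708, -0.0]
wrist_force: [-0.0, 0.9, 0.3]
opening: 0.994
grasp_force: 0.0
```

Run:
```python
from h import *
o=ctrl.get_obs(); print(o["eef_pos"],o["eef_rot"],o["time_s"])
ims=[]
for n in("scene","side"):
    c=ctrl.camera(n); np.save(f"{n}2.npy",c,allow_pickle=True); ims.append(c["frame"]); w=pts(c)
    p=w.reshape(-1,3); p=p[~np.isnan(p[:,0])]
    def box(x,y,r,lo,hi,nm):
        q=p[(abs(p[:,0]-x)<r)&(abs(p[:,1]-y)<r)&(p[:,2]>lo)&(p[:,2]<hi)]
        t=cv2.minAreaRect((q[:,:2]*1000).astype(np.float32)); print(n,nm,len(q),np.round(t[0],1),np.round(t[1],1),round(t[2],1),np.round(np.median(q[:,2]),4))
    box(.49,-.285,.075,.032,.046,"block"); box(.4676,.251,.045,.074,.086,"tin"); box(.5785,.242,.04,.09,.1,"box"); box(.5335,.356,.045,.1,.112,"jar")
a=cv2.resize(ims[0][130:300,80:490],None,fx=1.9,fy=1.9); cv2.imwrite("pics/sc2.png",a)
```

```text
[0.48884894 0.01538484 0.13375941] [ 2.13168535e-04  7.06112258e-01  7.08099868e-01 -9.87028828e-05] 23.25
scene block 926 [ 491.1 -282.7] [ 52.9 118. ] 4.3 0.0403
scene tin 454 [470.5 252.2] [61.9 63. ] 51.1 0.0816
scene box 506 [581.  243.2] [50.5 50.4] 6.5 0.096
scene jar 300 [535.8 356.8] [44.9 44.1] 53.7 0.1055
side block 1389 [ 489.9 -285.1] [ 50.9 118.8] 4.9 0.0388
side tin 419 [468.1 250.3] [64.3 61.4] 37.4 0.0798
side box 231 [577.8 243. ] [52.2 53.2] 7.7 0.094
side jar 186 [532.3 354.6] [47.3 46.4] 9.3 0.1039
```

View pics/sc2.png

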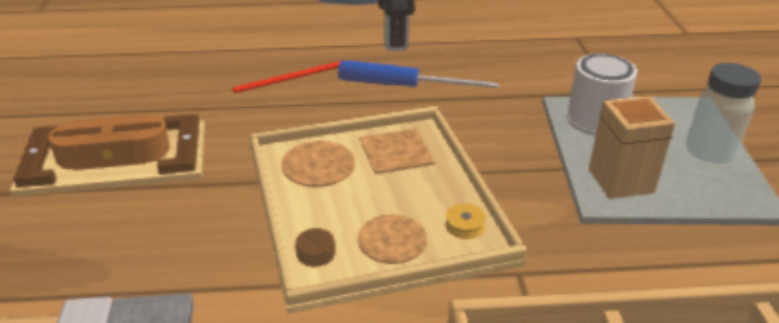

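The block lies in the cradle, centred within about 1 mm, and the three things are upright on the board. Now the tin goes back.

Emit:
jog_arm --series '[[[20, -2, 0, 0, 0, 0, 85], [40, -3, 0, 0, 0, 0, 85], [45, -4, 0, 0, 0, 0, 85], [45, -4, 0, 0, 0, 0, 85], [45, -4, 0, 0, 0, 0, 85], [28, -2, 0, 0, 0, 0, 85], [12, -1, 0, 0, 0, 0, 85], [1, 0, 0, 0, 0, 0, 85], [0, 0, 0, 0, 0, 0, 85], [0, 0, 20, 0, 0, 0, 85]]]'

```text
time_s: 24.35
eef_pos: [0.4715, 0.2501, 0.1159]
eef_rot: [0.002, 0.707, 0.707, 0.002]
wrist_force: [0.2, -0.2, -0.9]
opening: 0.998
grasp_force: 0.0
```

Emit:
jog_arm --series '[[[0, 0, 30, 0, 0, 0, 85], [0, 0, 25, 0, 0, 0, 85], [0, 0, 10, 0, 0, 0, 85], [0, 0, 4, 0, 0, 0, 85], [0, 0, 0, 0, 0, 0, 85], [0, 0, 0, 0, 0, 0, 50], [0, 0, 0, 0, 0, 0, 50], [0, 0, 0, 0, 0, 0, 50], [0, 0, 0, 0, 0, 0, 50], [0, 0, 0, 0, 0, 0, 50]]]'

```text
time_s: 25.35
eef_pos: [0.4701, 0.2515, 0.0465]
eef_rot: [0.001, 0.707, 0.708, 0.001]
wrist_force: [-1.5, -1.5, 5.4]
opening: 0.729
grasp_force: 66.3
```

Emit:
jog_arm --series '[[[0, 0, 0, 0, 0, 0, 50], [0, 0, -20, 0, 0, 0, 50], [0, 0, -30, 0, 0, 0, 50], [-15, 3, -10, 0, 0, 0, 50], [-30, 5, 0, 0, 0, 0, 50], [-45, 8, 0, 0, 0, 0, 50], [-45, 8, 0, 0, 0, 0, 50], [-45, 8, 0, 0, 0, 0, 50], [-45, 8, 0, 0, 0, 0, 50], [-40, 7, 0, 0, 0, 0, 50]]]'

```text
time_s: 26.35
eef_pos: [0.5159, -0.0167, 0.1047]
eef_rot: [0.0, 0.707, 0.707, -0.0]
wrist_force: [1.1, 0.4, -2.3]
opening: 0.73
grasp_force: 66.5
```

Emit:
jog_arm --series '[[[-33, 5, 0, 0, 0, 0, 50], [-19, 3, 0, 0, 0, 0, 50], [0, 0, 0, 0, 0, 0, 50], [0, 0, 15, 0, 0, 0, 50], [0, 0, 20, 0, 0, 0, 50], [0, 0, 14, 0, 0, 0, 50], [0, 0, 7, 0, 0, 0, 50], [0, 0, 3, 0, 0, 0, 50], [0, 0, 0, 0, 0, 0, 50], [0, 0, 0, 0, 0, 0, 50]]]'

```text
time_s: 27.35
eef_pos: [0.5228, -0.0651, 0.0475]
eef_rot: [-0.001, 0.706, 0.708, -0.001]
wrist_force: [-13.8, 2.6, 21.0]
opening: 0.727
grasp_force: 68.8
```

Emit:
jog_arm --series '[[[0, 0, -0.8, 0, 0, 0, 50], [0, 0, 0, 0, 0, 0, 50], [0, 0, 0, 0, 0, 0, 85], [0, 0, 0, 0, 0, 0, 85], [0, 0, 0, 0, 0, 0, 85], [0, 0, 0, 0, 0, 0, 85], [0, 0, -10, 0, 0, 0, 85], [0, 0, -25, 0, 0, 0, 85], [0, 0, -25, 0, 0, 0, 85], [0, 0, -25, 0, 0, 0, 85]]]'

```text
time_s: 28.35
eef_pos: [0.5241, -0.0658, 0.133]
eef_rot: [0.0, 0.707, 0.707, 0.0]
wrist_force: [-0.1, 0.5, -0.7]
opening: 0.997
grasp_force: 0.0
```

Emit:
jog_arm --series '[[[20, 4, 0, 0, 0, 0, 85], [40, 7, 0, 0, 0, 0, 85], [45, 8, 0, 0, 0, 0, 85], [45, 8, 0, 0, 0, 0, 85], [45, 8, 0, 0, 0, 0, 85], [45, 8, 0, 0, 0, 0, 85], [40, 7, 0, 0, 0, 0, 85], [20, 4, 0, 0, 0, 0, 85], [9, 1, 0, 0, 0, 0, 85], [0, 0, 0, 0, 0, -0.115, 85]]]'

```text
time_s: 29.35
eef_pos: [0.5786, 0.2443, 0.1318]
eef_rot: [0.0, 0.664, 0.748, 0.0]
wrist_force: [-0.1, -0.1, 0.8]
opening: 0.996
grasp_force: 0.0
```

Emit:
jog_arm --series '[[[0, 0, 0, 0, 0, 0, 85], [0, 0, 20, 0, 0, 0, 85], [0, 0, 30, 0, 0, 0, 85], [0, 0, 20, 0, 0, 0, 85], [0, 0, 10, 0, 0, 0, 85], [0, 0, 4, 0, 0, 0, 85], [0, 0, 0, 0, 0, 0, 85], [0, 0, 0, 0, 0, 0, 40], [0, 0, 0, 0, 0, 0, 40], [0, 0, 0, 0, 0, 0, 40]]]'

```text
time_s: 30.35
eef_pos: [0.5797, 0.2435, 0.049]
eef_rot: [0.001, 0.665, 0.747, 0.001]
wrist_force: [-0.5, 0.1, -0.9]
opening: 0.579
grasp_force: 62.4
```

Emit:
jog_arm --series '[[[0, 0, 0, 0, 0, 0, 40], [0, 0, -20, 0, 0, 0, 40], [0, 0, -30, 0, 0, 0, 40], [-14, -6, -10, 0, 0, 0, 40], [-30, -13.5, 0, 0, 0, 0, 40], [-40, -18, 0, 0, 0, 0, 40], [-40, -18, 0, 0, 0, 0, 40], [-40, -18, 0, 0, 0, 0, 40], [-30, -13.5, 0, 0, 0, 0, 40], [-14, -6.5, 0, 0, 0, 0, 40]]]'

```text
time_s: 31.35
eef_pos: [0.5086, 0.0236, 0.1071]
eef_rot: [-0.0, 0.666, 0.746, -0.001]
wrist_force: [-0.5, -0.4, -1.2]
opening: 0.584
grasp_force: 62.6
```

Emit:
jog_arm --series '[[[-6, -3, 0, 0, 0, 0, 40], [0, 0, 0, 0, 0, 0, 40], [0, 0, 15, 0, 0, 0, 40], [0, 0, 20, 0, 0, 0, 40], [0, 0, 14, 0, 0, 0, 40], [0, 0, 6, 0, 0, 0, 40], [0, 0, 3, 0, 0, 0, 40], [0, 0, 0, 0, 0, 0, 40], [0, 0, 0, 0, 0, 0, 40], [0, 0, 0, 0, 0, 0, 40]]]'

```text
time_s: 32.35
eef_pos: [0.5082, 0.0197, 0.0498]
eef_rot: [0.0, 0.665, 0.747, 0.0]
wrist_force: [0.7, 0.7, -0.8]
opening: 0.579
grasp_force: 62.8
```

Just touching. Release, then fetch the jar.

Emit:
jog_arm --series '[[[0, 0, 0.4, 0, 0, 0, 40], [0, 0, 0, 0, 0, 0, 40], [0, 0, 0, 0, 0, 0, 85], [0, 0, 0, 0, 0, 0, 85], [0, 0, 0, 0, 0, 0, 85], [0, 0, 0, 0, 0, 0, 85], [0, 0, -10, 0, 0, 0, 85], [0, 0, -25, 0, 0, 0, 85], [0, 0, -25, 0, 0, 0, 85], [0, 0, -25, 0, 0, 0.115, 85]]]'

```text
time_s: 33.35
eef_pos: [0.5076, 0.0195, 0.1355]
eef_rot: [0.0, 0.707, 0.707, 0.0]
wrist_force: [0.5, 0.4, -1.0]
opening: 0.998
grasp_force: 0.0
```

Emit:
jog_arm --series '[[[20, 1, 0, 0, 0, 0, 85], [40, 3, 0, 0, 0, 0, 85], [45, 3, 0, 0, 0, 0, 85], [45, 3, 0, 0, 0, 0, 85], [45, 4, 0, 0, 0, 0, 85], [45, 4, 0, 0, 0, 0, 85], [45, 4, 0, 0, 0, 0, 85], [35, 3, 0, 0, 0, 0, 85], [16, 1, 0, 0, 0, 0, 85], [0, 0, 0, 0, 0, 0, 85]]]'

```text
time_s: 34.35
eef_pos: [0.533, 0.3573, 0.1344]
eef_rot: [0.0, 0.706, 0.708, 0.0]
wrist_force: [-0.6, -0.1, 0.0]
opening: 0.997
grasp_force: 0.0
```

Emit:
jog_arm --series '[[[-1, 1, 20, 0, 0, 0, 85], [0, 0, 30, 0, 0, 0, 85], [0, 0, 22, 0, 0, 0, 85], [0, 0, 10, 0, 0, 0, 85], [0, 0, 5, 0, 0, 0, 85], [0, 0, 0, 0, 0, 0, 85], [0, 0, 0, 0, 0, 0, 40], [0, 0, 0, 0, 0, 0, 40], [0, 0, 0, 0, 0, 0, 40], [0, 0, 0, 0, 0, 0, 40]]]'

```text
time_s: 35.35
eef_pos: [0.5351, 0.3551, 0.0488]
eef_rot: [0.0, 0.707, 0.708, 0.001]
wrist_force: [-1.3, -1.0, 6.2]
opening: 0.589
grasp_force: 62.3
```

Emit:
jog_arm --series '[[[0, 0, 0, 0, 0, 0, 40], [0, 0, -20, 0, 0, 0, 40], [0, 0, -30, 0, 0, 0, 40], [-15, 5, -10, 0, 0, 0, 40], [-30, 10, 0, 0, 0, 0, 40], [-43, 14, 0, 0, 0, 0, 40], [-43, 14, 0, 0, 0, 0, 40], [-43, 14, 0, 0, 0, 0, 40], [-43, 14, 0, 0, 0, 0, 40], [-43, 13, 0, 0, 0, 0, 40]]]'

```text
time_s: 36.35
eef_pos: [0.6187, 0.0918, 0.1068]
eef_rot: [0.0, 0.707, 0.707, -0.0]
wrist_force: [-0.1, 0.6, -2.4]
opening: 0.585
grasp_force: 62.9
```

Emit:
jog_arm --series '[[[-43, 13, 0, 0, 0, 0, 40], [-30, 8, 0, 0, 0, 0, 40], [-20, 5, 0, 0, 0, 0, 40], [0, 0, 0, 0, 0, 0, 40], [0, 0, 15, 0, 0, 0, 40], [0, 0, 20, 0, 0, 0, 40], [0, 0, 14, 0, 0, 0, 40], [0, 0, 6, 0, 0, 0, 40], [0, 0, 3, 0, 0, 0, 40], [0, 0, 0, 0, 0, 0, 40]]]'

```text
time_s: 37.35
eef_pos: [0.644, 0.003, 0.05]
eef_rot: [-0.001, 0.706, 0.708, -0.0]
wrist_force: [-3.5, 1.4, 5.6]
opening: 0.588
grasp_force: 63.7
```

Release, then rise straight up and look.

Emit:
jog_arm --series '[[[0, 0, 0, 0, 0, 0, 40], [0, 0, 0, 0, 0, 0, 85], [0, 0, 0, 0, 0, 0, 85], [0, 0, 0, 0, 0, 0, 85], [0, 0, 0, 0, 0, 0, 85], [0, 0, -10, 0, 0, 0, 85], [0, 0, -25, 0, 0, 0, 85], [0, 0, -30, 0, 0, 0, 85], [0, 0, -40, 0, 0, 0, 85], [0, 0, -40, 0, 0, 0, 85]]]'

```text
time_s: 38.35
eef_pos: [0.6444, 0.0017, 0.1959]
eef_rot: [-0.0, 0.707, 0.707, -0.0]
wrist_force: [0.8, -0.3, 1.1]
opening: 0.995
grasp_force: 0.0
```

Emit:
jog_arm --series '[[[0, -15, -25, 0, 0, 0, 85], [0, -25, 0, 0, 0, 0, 85], [0, -25, 0, 0, 0, 0, 85], [0, -10, 0, 0, 0, 0, 85], [0, 0, 0, 0, 0, 0, 85], [0, 0, 0, 0, 0, 0, 85], [0, 0, 0, 0, 0, 0, 85], [0, 0, 0, 0, 0, 0, 85], [0, 0, 0, 0, 0, 0, 85], [0, 0, 0, 0, 0, 0, 85]]]'

```text
time_s: 39.35
eef_pos: [0.5699, 0.0016, 0.2188]
eef_rot: [-0.0, 0.707, 0.707, -0.0]
wrist_force: [-0.2, -0.1, 0.3]
opening: 0.998
grasp_force: 0.0
```

Run:
```python
from h import *
o=ctrl.get_obs(); print(o["eef_pos"],o["time_s"])
for n in("scene","side"):
    c=ctrl.camera(n); w=pts(c)
    if n=="scene": cv2.imwrite("pics/sc3.png",cv2.resize(c["frame"][130:300,80:490],None,fx=1.9,fy=1.9))
    p=w.reshape(-1,3); p=p[~np.isnan(p[:,0])]
    def box(x,y,r,lo,hi,nm):
        q=p[(abs(p[:,0]-x)<r)&(abs(p[:,1]-y)<r)&(p[:,2]>lo)&(p[:,2]<hi)]
        t=cv2.minAreaRect((q[:,:2]*1000).astype(np.float32)); print(n,nm,len(q),np.round(t[0],1),np.round(t[1],1),round(t[2],1),np.round(np.median(q[:,2]),4))
    box(.49,-.285,.075,.032,.046,"block"); box(.525,-.065,.045,.074,.086,"tin"); box(.508,.02,.04,.09,.1,"box"); box(.645,.0025,.045,.1,.112,"jar")
```

```text
[0.5698757  0.0016101  0.21877528] 39.35
scene block 922 [ 490.9 -283. ] [ 51.9 118.6] 5.8 0.0403
scene tin 576 [525.9 -63.3] [62.1 64.6] 47.4 0.0825
scene box 419 [510.3  20.1] [50.7 49.7] 6.3 0.0969
scene jar 454 [646.1   5.6] [45.4 44.8] 79.2 0.1064
side block 1385 [ 490.2 -285. ] [ 50.2 119.5] 4.8 0.0387
side tin 596 [523.4 -66.4] [63.1 61.1] 48.8 0.0807
side box 430 [508.4  18.6] [52.  51.5] 6.6 0.0952
side jar 257 [643.2   3.6] [46.8 44.3] 73.2 0.1048
```

View pics/sc3.png

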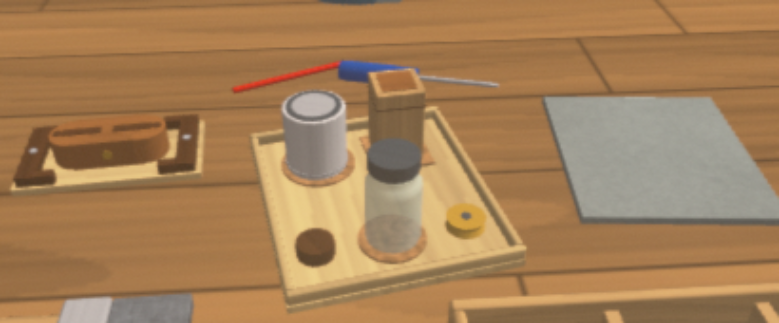

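The picture shows all three upright and centred on their pads (tin 316,140; box 397,125; jar 393,205), with the block in the cradle (108,140). Every thing is within about 3 mm of where it should be.

```bash
python3 -c "from bench import ctrl; print(ctrl.hand_in())"
```

```text
the job is handed in; nothing more can be done
None
```

The job is handed in at about 39 s of the 136 s allowed: the pulley block lies flat in the cradle, and by the last camera check the jar, tin and box stand upright within about 3 mm of the centres of their own pads; the hand-in gave no verdict.

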